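# Sieve the nuts from the flange with the parts basket

### The arm

A 7-joint arm with a two-finger parallel gripper is mounted at the origin on a cart in front of the work surface, level with it; the furniture and walls round the work are solid. World frame = base frame: x ahead of the robot, y to its left, z up, the work surface at z = 0. Lengths are in m, angles in rad, forces in N, time in s.
With the tool pointing down it reaches from about 0.35 to 0.9 m from the base axis. Payload 8.1 kg.
Tool frame: the origin (TCP) lies between the finger pads; the fingertips stand 17 mm ahead of it and the grasp point (between the pads) lies 2 mm behind it; z points along the fingers, y is the line along which they close (so a half turn about z gives the same grasp; the last joint's range is limited). The gripper opens to 92 mm and grips with 3 to 60 N. Pads are 19 mm wide; open, the fingers measure 130 mm over their backs; the gripper's body (75 mm by 190 mm) begins 47 mm behind the grasp point.
Start: joints at [-1.289, 0.434, 0.025, 1.573, -0.012, 1.134, -0.075], TCP at [0.235, 0.579, 0.204] pointing down, gripper open.
Joint ranges: [-2.62, 2.62], [-0.44, 2.09], [-1.27, 1.32], [0.08, 2.57], [-1.32, 4.46], [0.12, 2], [-2.74, 2.74]. Speed limits (rad/s): [2.22, 2.22, 3.01, 3.01, 3.14, 3.14, 3.14].

### API

Orientations are given as a rotation vector (axis times angle).
In Python, from cell import observe, get_image, calibration, sign_off, look_for, regions_of, landmark_of gives the robot as it stands.
- The arm moves only by the tool jog_arm, never from a script. Its argument "plan" is a list of rows, each an object with "offset": the shift along the tool's x, y, z normalised to -1 to 1, where 1 is 0.15 m, a list of three; "twist": the turn, a rotation vector about the tool's x, y, z normalised to -1 to 1, where 1 is 2 pi rad, a list of three; "fingers": the gripper command: -1 is shut, 1 is fully open, values between are in proportion. In form: [{"offset": [x, y, z], "twist": [ax, ay, az], "fingers": fingers}, ...]. A call has 1 to 20 rows; each row is the pose to reach, as a shift and turn from the pose commanded when the call began, along the tool's axes at that moment, turning the shorter way round; what a row does not reach only later rows make up. A row lasts 1/8 s, in which the tool goes at most 62.5 mm and 10.7 degrees, less where a joint would pass 70% of its speed; a pose out of reach is approached as far as the arm can. A call with a number of a shift or a turn outside -1 to 1 is refused whole. A call with a gripper value outside its range is refused whole. The fingers move at their own pace and stop on an object; "newtons" is the grip in N (left out, the last holds). Time passes only in rows, so rows that repeat a pose let the fingers close. It gives the time, the measured TCP pose, the force, the opening and the grip force at its end, in the units of the state.
- observe(): the state, without advancing time (a new reading comes with each control period).
- get_image(name): name is "scene" or "top" or "wrist"; returns the picture (420x560x3 uint8, red, green, blue); there is no depth.
- calibration(name): a dict with "fov_y" (degrees; the focal length in pixels is half the picture's height over the tangent of half this angle, whatever the lens; pixels are square), "cx", "cy" (the principal point, pixels), "k1" (the pictures are not rectified: a ray, as slopes to the right and down, at radius r is drawn at 1 + k1 r^2 times it, then the intrinsics apply), "position" and "attitude" of the camera in the world. Camera axes: x right, y down, z forward; pixel columns grow to the right and rows downward; lengths in m; the calibration is good to about 2 mm. A picture is of the moment at which its call begins: read the wrist's pose just before it. calibration takes no time and is no camera call; for the wrist camera it gives the pose at the moment of the call.
- sign_off(): hands the job in; it is judged then, once.
Trained networks look in the newest picture that a camera, given by its name, has taken for a name from the list of things; names that differ only in an ending like _2 or _b are one class to them, and where a whole thing is asked for, a point or a joint stands for the part that bears it (a point fixed in the world has none). Each returns a list of dicts, best first, with "conf" (0 to 1); they miss things now and then, are a little off and sometimes report something else, mostly with a low value. They report only what shows in the picture. A call takes as long as a camera call. They do not tell look-alikes from the thing itself.
- look_for(thing, camera): "box" ([left, top, width, height] as shares, 0 to 1, of the picture: columns of its width, rows of its height, round what is visible of it).
- regions_of(thing, camera): "region" (420x560 bool, what is visible of it) and "box" ([left, top, width, height] as shares, 0 to 1, of the picture: columns of its width, rows of its height, round what is visible of it).
- landmark_of(thing, camera): "at" ([row, column] as shares, 0 to 1, of the picture: columns of its width, rows of its height: a listed point, or the origin of a listed thing).
The state is a dict: "clock": time; "joints": joint angles; "dq": joint speeds; "joint_efforts": joint torques, N m; "position": TCP position; "ee_rot": TCP orientation; "force": force on the tool from outside, world axes, zero at the start; "ft_torque": the same for the moment, N m; "width": opening from 0.0 (shut) to 1.0 (fully open); "gripper_force": force on a finger pad.
Only numpy, scipy, OpenCV 4.12 (cv2) and the standard library are available. Lean on these libraries where they do the work, as an engineer would, in place of code of your own. Each camera call takes 0.05 s, during which the arm holds its last target. There are 200 camera calls.

### The job

Take the steel parts basket by its black grip and, over the narrow compartment of the grey sorting tray, tilt its slotted end down until both nuts have dropped through the slots, keeping the flange in the basket. Then tip the flange out of the basket's open mouth into the wide compartment. Set the empty basket back upright on the bare worktop and let go; do not touch the nuts or the flange with the gripper.

Things in the scene. Friction and masses are not known exactly. Their poses are not given: they have to be found in the camera images.
- basket_grip (a point): Centre of the black grip, 16x56x26 mm, on the bail of the dark steel basket, 90 mm above its underside. x: towards the slotted end, first to the robot's left; y across; z up. Close fingers along x. Basket 95 mm wide, x -113 to 93, walls 42 high, 0.36 kg. Floor 80 below the grip: x 0 to 90 rods with 22 mm gaps, then an end wall; x 0 to -90 plain, then an open mouth with a lip turned up 10 deg.
- sorting_tray: Grey plastic tray, fixed, 200 mm (x) by 350 mm (y), walls 4 mm thick, 60 mm high, floor 4 mm thick. Origin: centre of its underside; z up, y roughly to the robot's left. A divider at y = +35 mm makes a narrow compartment (left, centre y = +104 mm, 134 mm long) and a wide one (right, centre y = -69 mm, 204 mm long).
- nut_1: Steel hex nut, 16 mm across flats, 10 mm thick, 18 g; origin: centre of its underside. Starts on the plain half of the basket's floor. Parts start to slide in the polished basket at 13 to 20 deg of tilt; with the slotted end 30 deg down the nuts drop through within a second, nearly straight below the grip. No part of the basket is over 145 mm from the grip centre.
- nut_2: The other nut, the same as nut_1, beside it on the plain half of the basket's floor.
- flange: Blank flange, a steel disc 55 mm across, 11 mm thick, 90 g; origin: centre of its underside. Starts on the plain half of the basket's floor, between nuts and mouth; too large for the slots. With the mouth slowly tilted down it leaves over the lip at 20 to 35 deg; 40 deg is enough. It leaves about below the grip and lands up to 80 mm farther on the mouth side (-x).
Mind the look-alikes: they are no part of the job. What is shaped like the flange but pink or yellow is not meant.

How it is judged:
By the outcome, as a careful person would: the job done as asked, in the order asked, and still so for the second after the job is handed in, with the robot touching nothing.
It also fails if it takes over 67 s, if anything falls off the work surface, if the arm or the gripper's body presses on something with over 40 N, if the wrist force passes 120 N, or if a joint passes its speed limit or range.

## Working session

There is one attempt and no reset: what is moved stays moved. The work goes in short steps, Python scripts to look and compute and a tool call to move; the robot and the scene stay as the last step left them, time stands still between calls to the robot, and variables do not carry over. Pictures are saved under pics/ and viewed, at most 10 in all, crops included, and the job is handed in when it is done.

Besides the shell and the picture viewer there is one more tool, called as name(argument=value, ...) on one line, values as JSON. jog_arm: Moves the arm, as the interface text tells. Scaled input: -1 to 1 covers 0.15 m each way for a shift and 2 pi rad each way for a turn. Its arguments: {"type":"object","properties":{"plan":{"type":"array","items":{"type":"object","properties":{"offset":{"type":"array","items":{"type":"number","minimum":-1,"maximum":1}},"twist":{"type":"array","items":{"type":"number","minimum":-1,"maximum":1}},"fingers":{"type":"number"}}}},"newtons":{"type":"number"}},"required":["plan"]}

```bash
mkdir -p pics
cat > h.py <<'E'
import numpy as np, cv2
from scipy.spatial.transform import Rotation as R
from cell import *
def K(c):
    f=210/np.tan(np.radians(c['fov_y'])/2); return np.array([[f,0,c['cx']],[0,f,c['cy']],[0,0,1]])
def rot(a):
    a=np.array(a,float)
    return a if a.shape==(3,3) else (R.from_rotvec(a).as_matrix() if a.size==3 else R.from_quat(a).as_matrix())
def ray(c,u,v):
    k=K(c); d=np.array([(u-c['cx'])/k[0,0],(v-c['cy'])/k[1,1]]); s=d.copy()
    for _ in range(30): s=d/(1+c['k1']*(s@s))
    return rot(c['attitude'])@np.array([s[0],s[1],1])
def onz(c,u,v,z):
    d=ray(c,u,v); p=np.array(c['position']); return p+d*(z-p[2])/d[2]
def proj(c,P):
    q=rot(c['attitude']).T@(np.array(P)-c['position']); s=q[:2]/q[2]; s=s*(1+c['k1']*(s@s))
    k=K(c); return s*k[0,0]+[c['cx'],c['cy']]
def tri(obs):
    A=np.zeros((3,3));b=np.zeros(3)
    for c,u,v in obs:
        d=ray(c,u,v);d/=np.linalg.norm(d);M=np.eye(3)-np.outer(d,d);A+=M;b+=M@c['position']
    return np.linalg.solve(A,b)
E
python3 - <<'E'
from h import *
print(observe())
for n in ["scene","top"]:
    c=calibration(n); print(n,c)
    im=get_image(n); cv2.imwrite(f'pics/{n}0.png',im[:,:,::-1])
    for t in ["basket_grip","sorting_tray","flange","nut_1"]:
        for r in landmark_of(t,n)[:4]: print(n,t,round(r['conf'],2),[round(r['at'][1]*560,1),round(r['at'][0]*420,1)])
E
```

```text
{'clock': 0.0, 'joints': array([-1.2886016 ,  0.43519837,  0.02496068,  1.57407468, -0.0115882 ,
        1.13398347, -0.07508407]), 'dq': array([-1.15400795e-03, -4.10904986e-04,  1.17618845e-03,  2.43004027e-03,
        5.15194354e-05, -1.98848371e-03, -1.79630950e-03]), 'joint_efforts': array([ 2.07377234e-03, -6.67836714e+01,  9.86284576e-01, -3.14460397e+01,
       -6.03959640e-02,  4.25076485e-02,  1.30225581e-04]), 'position': array([0.23445922, 0.57878693, 0.20366881]), 'ee_rot': array([-6.00741266e-01, -3.08346828e+00,  2.37469255e-03]), 'force': array([-0.38734088,  1.32287223, -0.84891156]), 'ft_torque': array([ 0.03117995,  0.01827716, -0.02189967]), 'gripper_force': 0.0, 'width': 1.0037402456387916}
scene {'fov_y': 47.76265945892435, 'cx': 278.4478084308301, 'cy': 201.83276237510364, 'k1': -0.13417893843089845, 'position': array([ 0.12245787, -0.80317945,  0.59390115]), 'attitude': array([-2.10991341,  0.49808499, -0.28249216])}
scene basket_grip 0.55 [339.0, 253.6]
scene flange 0.95 [400.3, 284.4]
scene flange 0.84 [347.2, 307.0]
scene flange 0.84 [281.6, 330.8]
scene nut_1 0.63 [348.0, 291.8]
scene nut_1 0.38 [330.0, 296.7]
top {'fov_y': 45.28347613350588, 'cx': 275.3986601300814, 'cy': 206.9759386520444, 'k1': -0.1906915705874634, 'position': array([ 0.35719871, -0.12550175,  1.35262541]), 'attitude': array([-2.13605404,  2.19816613, -0.12505421])}
top basket_grip 0.6 [343.1, 204.0]
top sorting_tray 0.78 [188.1, 237.4]
top flange 0.83 [353.0, 257.5]
top flange 0.74 [354.3, 167.8]
top flange 0.56 [358.4, 210.1]
```

View pics/scene0.png

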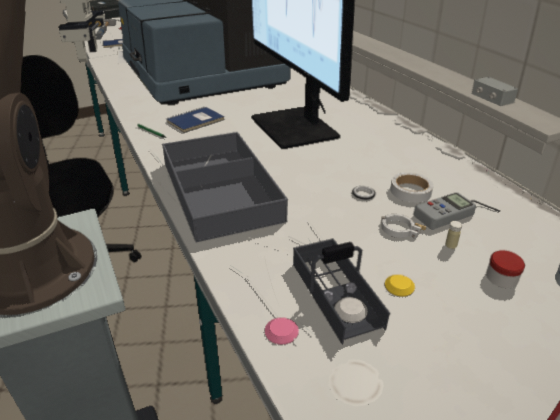

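View pics/top0.png

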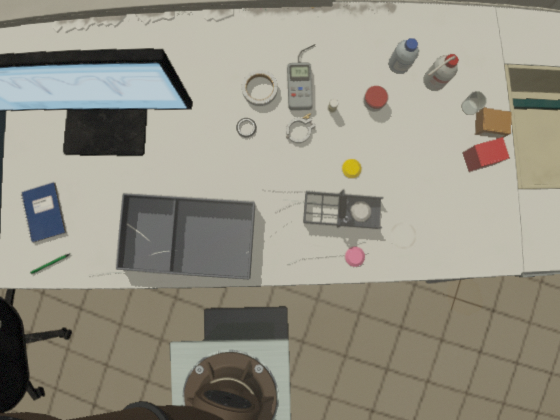

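The scene picture shows the basket at about (338,285), its slotted end towards the tray. The tray is at (222,182). Three things are flange-shaped:
- the grey disc inside the basket, scene (350,308), top (360,211)
- a pink disc, scene (282,330)
- a yellow disc, scene (400,284)

The grey one in the basket fits the description. I'll confirm it in a crop with the model overlaid.

Run:
```python
from h import *
from scipy.optimize import least_squares
cs,ct=calibration("scene"),calibration("top")
print('tri',tri([(cs,339,253.6),(ct,343.1,204)]), 'top@.09',onz(ct,343.1,204,.09),'scene@.09',onz(cs,339,253.6,.09))
T=cv2.imread('pics/top0.png');S=cv2.imread('pics/scene0.png')
# tray: min area rect of region at rim height
m=regions_of("sorting_tray","top")[0]['region'].astype(np.uint8)
cn=max(cv2.findContours(m,0,2)[0],key=cv2.contourArea)[:,0]
P=np.array([onz(ct,u,v,.06)[:2] for u,v in cn],np.float32)
print('tray rim',cv2.minAreaRect(P))
rr=regions_of("basket_grip","top")[0]['region'].astype(np.uint8)
cn=max(cv2.findContours(rr,0,2)[0],key=cv2.contourArea)[:,0]
P=np.array([onz(ct,u,v,.042)[:2] for u,v in cn],np.float32)
r=cv2.minAreaRect(P);print('basket rim',r, cv2.boxPoints(r).tolist())
a=cv2.resize(T[170:250,280:400],None,fx=4,fy=4,interpolation=2)
b=cv2.resize(S[230:345,270:420],None,fx=3.2,fy=3.2,interpolation=2)[:,:320*2]
h=max(a.shape[0],b.shape[0]);W=np.zeros((h+0,800,3),np.uint8)
a=cv2.resize(a,(400,267));b=cv2.resize(b,(400,307));W=np.zeros((310,800,3),np.uint8);W[:267,:400]=a;W[:307,400:]=b
cv2.imwrite('pics/crop1.png',W)
```

```text
tri [ 0.49755159 -0.30538881  0.08609656] top@.09 [ 0.49919583 -0.30601369  0.09      ] scene@.09 [ 0.49236021 -0.30847724  0.09      ]
tray rim ((0.43278607726097107, 0.10312970727682114), (0.3548758625984192, 0.20259112119674683), 84.99441528320312)
basket rim ((0.49244508147239685, -0.3137955665588379), (0.2025192528963089, 0.09337303787469864), 85.06340789794922) [[0.4372180104255676, -0.41066205501556396], [0.5302447080612183, -0.4186971187591553], [0.5476721525192261, -0.21692907810211182], [0.45464545488357544, -0.2088940143585205]]
```

View pics/crop1.png

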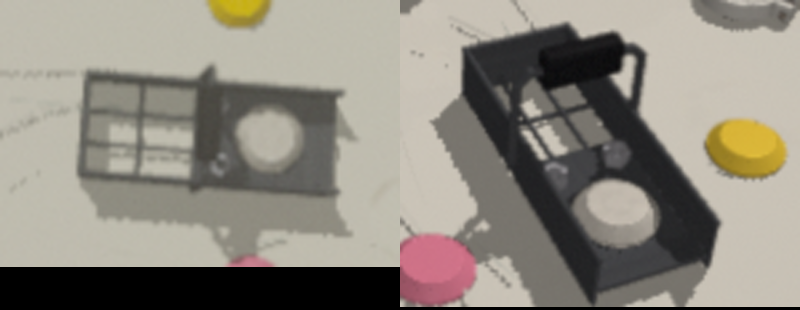

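The crop confirms it: the grey disc (crop (268,138), left; (615,208), right) lies on the plain half of the basket, between the nuts and the mouth. Pink and yellow lie outside. Basket grip ≈ (0.495, -0.3055, 0.09), with its x axis at 85° yaw. The rim measures 203 x 93 mm, which fits. Tray centre ≈ (0.433, 0.103) at yaw 85°-90°, and the rim measures 355 x 203 mm, which also fits.

jog_arm(plan=[{"offset": [-0.19, -0.24, 0], "twist": [0, 0, 0], "fingers": 1}, {"offset": [-0.38, -0.48, 0], "twist": [0, 0, 0], "fingers": 1}, {"offset": [-0.57, -0.72, 0], "twist": [0, 0, 0], "fingers": 1}, {"offset": [-0.76, -0.96, 0], "twist": [0, 0, 0], "fingers": 1}])

```text
clock: 1.1
position: [0.2866, 0.4016, 0.2046]
ee_rot: [0.601, 3.083, 0.001]
force: [-0.1, 0.5, -0.4]
width: 0.997
gripper_force: 0.0
```

jog_arm(plan=[{"offset": [-0.19, -0.24, 0], "twist": [0, 0, 0], "fingers": 1}, {"offset": [-0.38, -0.48, 0], "twist": [0, 0, 0], "fingers": 1}, {"offset": [-0.57, -0.72, 0], "twist": [0, 0, 0], "fingers": 1}, {"offset": [-0.76, -0.96, 0], "twist": [0, 0, 0], "fingers": 1}])

```text
clock: 1.6
position: [0.3382, 0.2254, 0.2047]
ee_rot: [0.601, 3.083, 0.001]
force: [1.0, -0.0, 0.0]
width: 0.999
gripper_force: 0.0
```

jog_arm(plan=[{"offset": [-0.19, -0.24, 0], "twist": [0, 0, 0], "fingers": 1}, {"offset": [-0.38, -0.48, 0], "twist": [0, 0, 0], "fingers": 1}, {"offset": [-0.57, -0.72, 0], "twist": [0, 0, 0], "fingers": 1}, {"offset": [-0.76, -0.96, 0], "twist": [0, 0, 0], "fingers": 1}])

```text
clock: 2.1
position: [0.3898, 0.0491, 0.2048]
ee_rot: [0.6, 3.083, 0.001]
force: [0.7, -0.1, 0.2]
width: 1.0
gripper_force: 0.0
```

jog_arm(plan=[{"offset": [-0.19, -0.24, 0], "twist": [0, 0, 0], "fingers": 1}, {"offset": [-0.38, -0.48, 0], "twist": [0, 0, 0], "fingers": 1}, {"offset": [-0.57, -0.72, 0], "twist": [0, 0, 0], "fingers": 1}, {"offset": [-0.76, -0.96, 0], "twist": [0, 0, 0], "fingers": 1}])

```text
clock: 2.6
position: [0.4414, -0.1272, 0.2047]
ee_rot: [0.6, 3.083, 0.001]
force: [1.5, 1.1, 0.3]
width: 1.005
gripper_force: 0.0
```

jog_arm(plan=[{"offset": [-0.19, -0.24, 0], "twist": [0, 0, -0.012], "fingers": 1}, {"offset": [-0.38, -0.48, 0], "twist": [0, 0, -0.024], "fingers": 1}, {"offset": [-0.57, -0.72, 0], "twist": [0, 0, -0.036], "fingers": 1}, {"offset": [-0.76, -0.96, 0], "twist": [0, 0, -0.0474], "fingers": 1}, {"offset": [-0.76, -0.96, 0], "twist": [0, 0, -0.0474], "fingers": 1}])

```text
clock: 3.22
position: [0.4923, -0.3062, 0.2044]
ee_rot: [0.143, 3.138, -0.004]
force: [-0.8, -0.3, -0.4]
width: 1.003
gripper_force: 0.0
```

Run:
```python
from h import *
s=observe();c=calibration("wrist");im=get_image("wrist");cv2.imwrite('pics/w1.png',im[:,:,::-1])
print(s['clock'],s['position'],s['joints'].round(2));M=rot(s['ee_rot']);print(M.round(3))
for n in ("wrist",):
  for r in landmark_of("basket_grip",n)[:2]: u,v=r['at'][1]*560,r['at'][0]*420;print(r['conf'],u,v,onz(c,u,v,.09))
  for g in regions_of("basket_grip",n)[:1]:
    cn=max(cv2.findContours(g['region'].astype(np.uint8),0,2)[0],key=cv2.contourArea)[:,0]
    rc=cv2.minAreaRect(np.array([onz(c,u,v,.042)[:2] for u,v in cn],np.float32));print(rc)
print('wrist cam',c['position'])
```

```text
3.225 [ 0.49227993 -0.30616294  0.20443674] [ 0.04  0.39  0.58  1.72 -0.23  1.1   2.18]
[[-0.996  0.091  0.   ]
 [ 0.091  0.996 -0.003]
 [-0.    -0.003 -1.   ]]
0.7 283.472 204.288 [ 0.49384108 -0.3054421   0.09      ]
0.4 268.016 164.80800000000002 [ 0.45511897 -0.31620709  0.09      ]
((0.498431921005249, -0.3135421872138977), (0.20750464498996735, 0.11203017085790634), 84.33393859863281)
wrist cam [ 0.41495244 -0.29833172  0.38493851]
```

View pics/w1.png

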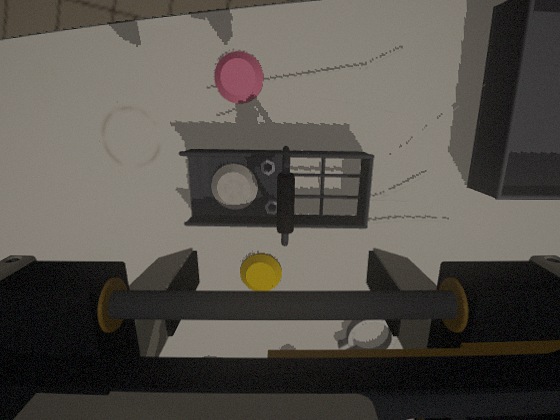

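The wrist picture shows the grip at (286,203), midway between the fingers at columns 200 and 370, and the basket edges are level. That gives a grip position of (0.494, -0.3054), which agrees with the earlier measurement. Descend and grip.

jog_arm(plan=[{"offset": [-0.01, 0.005, 0.2], "twist": [0, 0, 0], "fingers": 1}, {"offset": [-0.01, 0.005, 0.4], "twist": [0, 0, 0], "fingers": 1}, {"offset": [-0.01, 0.005, 0.58], "twist": [0, 0, 0], "fingers": 1}, {"offset": [-0.01, 0.005, 0.7], "twist": [0, 0, 0], "fingers": 1}, {"offset": [-0.01, 0.005, 0.775], "twist": [0, 0, 0], "fingers": 1}, {"offset": [-0.01, 0.005, 0.775], "twist": [0, 0, 0], "fingers": 1}], newtons=45)

```text
clock: 4.12
position: [0.4941, -0.301, 0.088]
ee_rot: [-0.136, -3.138, -0.001]
force: [0.7, -0.4, 0.2]
width: 0.999
gripper_force: 0.0
```

jog_arm(plan=[{"offset": [0, 0, 0], "twist": [0, 0, 0], "fingers": -1}, {"offset": [0, 0, 0], "twist": [0, 0, 0], "fingers": -1}, {"offset": [0, 0, 0], "twist": [0, 0, 0], "fingers": -1}, {"offset": [0, 0, 0], "twist": [0, 0, 0], "fingers": -1}, {"offset": [0, 0, 0], "twist": [0, 0, 0], "fingers": -1}, {"offset": [0, 0, 0], "twist": [0, 0, 0], "fingers": -1}, {"offset": [0, 0, 0], "twist": [0, 0, 0], "fingers": -1}, {"offset": [0, 0, 0], "twist": [0, 0, 0], "fingers": -1}], newtons=45)

```text
clock: 5.12
position: [0.4942, -0.3014, 0.0882]
ee_rot: [0.137, 3.139, 0.0]
force: [-0.3, -0.6, -0.3]
width: 0.179
gripper_force: 0.0
```

jog_arm(plan=[{"offset": [0, 0, 0], "twist": [0, 0, 0], "fingers": -1}, {"offset": [0, 0, 0], "twist": [0, 0, 0], "fingers": -1}, {"offset": [0, 0, 0], "twist": [0, 0, 0], "fingers": -1}, {"offset": [0, 0, 0], "twist": [0, 0, 0], "fingers": -1}], newtons=45)

```text
clock: 5.62
position: [0.4942, -0.3014, 0.0882]
ee_rot: [0.137, 3.139, 0.0]
force: [-0.1, -0.1, -0.6]
width: 0.006
gripper_force: 0.0
```

The fingers shut on nothing, so I'll look.

Run:
```python
from h import *
s=observe();print(s['position'],s['joints'].round(2))
a=get_image("wrist")[:,:,::-1];b=get_image("scene")[:,:,::-1]
cv2.imwrite('pics/c2.png',np.hstack([cv2.resize(a,(400,300)),cv2.resize(b[190:370,240:480],(400,300),interpolation=2)]))
c=calibration("scene");print(proj(c,s['position']))
```

```text
[ 0.49418332 -0.30140258  0.08818545] [ 0.09  0.52  0.52  1.85 -0.33  0.86  2.26]
[337.53352195 251.70945698]
```

View pics/c2.png

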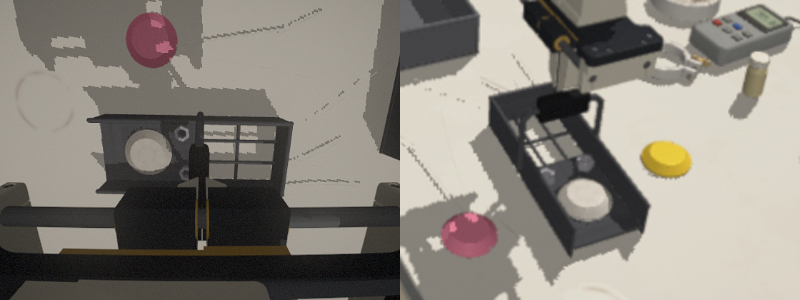

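Run:
```python
from h import *
s=observe();M=rot(s['ee_rot']);p=s['position']
out=[]
for n in ("wrist","scene","top"):
    c=calibration(n);im=get_image(n)[:,:,::-1].copy()
    tips=[proj(c,p+M@np.array([0,0,z])) for z in (-.04,0,.017)]
    print(n,np.round(tips,1))
    g=proj(c,[.494,-.3054,.09]);print('grip',g)
    for r in landmark_of("basket_grip",n)[:1]: print(r['conf'],r['at'][1]*560,r['at'][0]*420)
    x,y=map(int,g);x=min(max(x,50),510);y=min(max(y,55),365)
    cr=cv2.resize(im[y-55:y+55,x-50:x+50],None,fx=2.6,fy=2.6,interpolation=2)
    for t,col in zip(tips,((0,255,0),(0,255,255),(0,0,255))): cv2.circle(cr,(int((t[0]-x+50)*2.6),int((t[1]-y+55)*2.6)),3,col,-1)
    out.append(cr)
cv2.imwrite('pics/c3.png',np.hstack(out))
```

```text
wrist [[282.1 283.1]
 [282.2 250.6]
 [282.2 240.4]]
grip [275.51144769 252.1089112 ]
0.59 275.01599999999996 248.80800000000002
scene [[339.5 232.7]
 [337.5 251.7]
 [336.7 259.5]]
grip [338.82468702 252.26391554]
0.55 338.40799999999996 254.1
top [[343.4 204.3]
 [341.3 206.1]
 [340.4 206.8]]
grip [342.94912003 206.04287504]
0.65 187.32000000000002 239.39999999999998
```

View pics/c3.png

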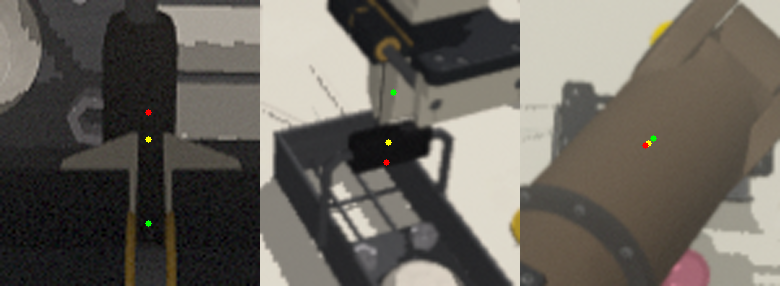

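In these crops the grip lies under the TCP, but no finger shows in front of it in the scene view. I'll brighten and enlarge to tell whether the fingers are above it or behind it.

Run:
```python
from h import *
s=observe();print(s['clock'],s['width'],s['gripper_force'],s['force'],s['ee_rot'])
g=lambda im:(255*(im/255.)**.45).astype(np.uint8)
w=g(get_image("wrist")[:,:,::-1]);b=g(get_image("scene")[:,:,::-1])
cv2.imwrite('pics/c4.png',np.hstack([cv2.resize(w[150:350,180:380],(400,400),interpolation=2),cv2.resize(b[195:295,290:390],(400,400),interpolation=2)]))
```

```text
6.025 0.004457368207905367 0.0 [0.78050939 0.39129643 0.11250723] [1.36767323e-01 3.13860314e+00 5.80801707e-05]
```

View pics/c4.png

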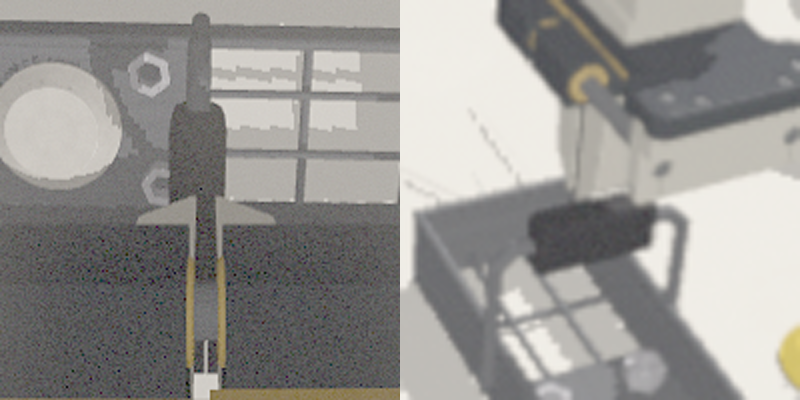

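The brightened views show shut fingers ending at about z 0.105, right on top of the grip, with no contact force. So the real tips sit about 30 mm higher than the nominal ones. Going 26 mm lower is safe either way: the tips stay above the nuts and flange, and the body stays above the grip. Open, descend and close.

jog_arm(plan=[{"offset": [0, 0, -0.1], "twist": [0, 0, 0], "fingers": 1}, {"offset": [0, 0, -0.1], "twist": [0, 0, 0], "fingers": 1}, {"offset": [0, 0, -0.1], "twist": [0, 0, 0], "fingers": 1}, {"offset": [0, 0, -0.1], "twist": [0, 0, 0], "fingers": 1}, {"offset": [0, 0, -0.1], "twist": [0, 0, 0], "fingers": 1}, {"offset": [0, 0, -0.1], "twist": [0, 0, 0], "fingers": 1}, {"offset": [0, 0, -0.05], "twist": [0, 0, 0], "fingers": 1}, {"offset": [0, 0, 0], "twist": [0, 0, 0], "fingers": 1}])

```text
clock: 7.12
position: [0.4941, -0.3013, 0.0875]
ee_rot: [-0.137, -3.138, -0.0]
force: [0.2, 0.2, -0.4]
width: 0.826
gripper_force: 0.0
```

Run:
```python
from h import *
s=observe();print(s['clock'],s['position'],s['width'],s['force'])
M=rot(s['ee_rot']);p=s['position']
g=lambda im:(255*(im/255.)**.5).astype(np.uint8)
o=[]
for n,(x,y) in (("wrist",(282,230)),("scene",(338,245))):
    c=calibration(n);im=g(get_image(n)[:,:,::-1])
    h=80 if n=="wrist" else 50;k=200/h
    cr=cv2.resize(im[y-h:y+h,x-h:x+h],(400,400),interpolation=2)
    for sgn in(-1,1):
        for z,col in((-.015,(0,255,0)),(0,(0,255,255)),(.017,(0,0,255))):
            t=proj(c,p+M@np.array([0,sgn*.046,z]));cv2.circle(cr,(int((t[0]-x+h)*k),int((t[1]-y+h)*k)),4,col,-1)
    o.append(cr)
cv2.imwrite('pics/c5.png',np.hstack(o))
```

```text
7.125 [ 0.49406384 -0.3013066   0.08750055] 0.825855079062725 [ 0.17142536  0.16492261 -0.43385119]
```

View pics/c5.png

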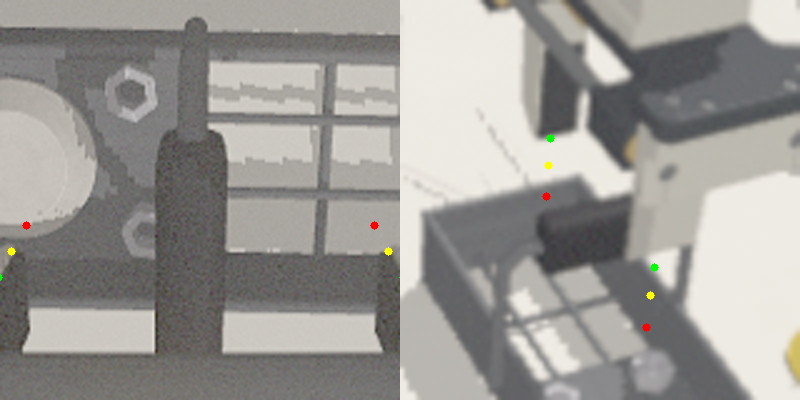

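The near and far fingertips show at about z 0.10, 32 mm short of where the model puts them (the red dots), and the finger length below the body is normal. So the tool sits about 32 mm back from its reported position. Going 31 mm lower, then closing.

jog_arm(plan=[{"offset": [0, -0.01, 0.05], "twist": [0, 0, 0], "fingers": 1}, {"offset": [0, -0.02, 0.1], "twist": [0, 0, 0], "fingers": 1}, {"offset": [0, -0.025, 0.15], "twist": [0, 0, 0], "fingers": 1}, {"offset": [0, -0.025, 0.19], "twist": [0, 0, 0], "fingers": 1}, {"offset": [0, -0.025, 0.205], "twist": [0, 0, 0], "fingers": 1}, {"offset": [0, -0.025, 0.205], "twist": [0, 0, 0], "fingers": 1}], newtons=45)

```text
clock: 7.98
position: [0.4938, -0.3051, 0.0573]
ee_rot: [-0.137, -3.138, -0.0]
force: [-0.0, 0.5, -0.3]
width: 0.998
gripper_force: 0.0
```

jog_arm(plan=[{"offset": [0, 0, 0], "twist": [0, 0, 0], "fingers": -1}, {"offset": [0, 0, 0], "twist": [0, 0, 0], "fingers": -1}, {"offset": [0, 0, 0], "twist": [0, 0, 0], "fingers": -1}, {"offset": [0, 0, 0], "twist": [0, 0, 0], "fingers": -1}, {"offset": [0, 0, 0], "twist": [0, 0, 0], "fingers": -1}, {"offset": [0, 0, 0], "twist": [0, 0, 0], "fingers": -1}, {"offset": [0, 0, 0], "twist": [0, 0, 0], "fingers": -1}, {"offset": [0, 0, 0], "twist": [0, 0, 0], "fingers": -1}, {"offset": [0, 0, 0], "twist": [0, 0, 0], "fingers": -1}, {"offset": [0, 0, 0], "twist": [0, 0, 0], "fingers": -1}, {"offset": [0, 0, 0], "twist": [0, 0, 0], "fingers": -1}], newtons=45)

```text
clock: 9.35
position: [0.4939, -0.305, 0.0574]
ee_rot: [-0.136, -3.139, -0.0]
force: [0.5, 1.1, 0.6]
width: 0.17
gripper_force: 44.9
```

The grip is held (15.6 mm, 45 N). Lift.

jog_arm(plan=[{"offset": [0, 0, -0.03], "twist": [0, 0, 0], "fingers": -1}, {"offset": [0, 0, -0.1], "twist": [0, 0, 0], "fingers": -1}, {"offset": [0, 0, -0.2], "twist": [0, 0, 0], "fingers": -1}, {"offset": [0, 0, -0.33], "twist": [0, 0, 0], "fingers": -1}, {"offset": [0, 0, -0.47], "twist": [0, 0, 0], "fingers": -1}, {"offset": [0, 0, -0.6], "twist": [0, 0, 0], "fingers": -1}, {"offset": [0, 0, -0.72], "twist": [0, 0, 0], "fingers": -1}, {"offset": [0, 0, -0.8], "twist": [0, 0, 0], "fingers": -1}, {"offset": [0, 0, -0.83], "twist": [0, 0, 0], "fingers": -1}, {"offset": [0, 0, -0.83], "twist": [0, 0, 0], "fingers": -1}], newtons=45)

```text
clock: 10.6
position: [0.4938, -0.305, 0.1819]
ee_rot: [0.137, 3.139, 0.0]
force: [-0.3, -0.4, -4.1]
width: 0.169
gripper_force: 44.9
```

jog_arm(plan=[{"offset": [0.006, 0.03, 0], "twist": [0, 0, 0], "fingers": -1}, {"offset": [0.02, 0.1, 0], "twist": [0, 0, 0], "fingers": -1}, {"offset": [0.04, 0.21, 0], "twist": [0, 0, 0], "fingers": -1}, {"offset": [0.065, 0.35, 0], "twist": [0, 0, 0], "fingers": -1}, {"offset": [0.095, 0.5, 0], "twist": [0, 0, 0], "fingers": -1}, {"offset": [0.127, 0.67, 0], "twist": [0, 0, 0], "fingers": -1}, {"offset": [0.16, 0.84, 0], "twist": [0, 0, 0], "fingers": -1}])

```text
clock: 11.48
position: [0.4805, -0.1754, 0.1818]
ee_rot: [-0.135, -3.139, -0.001]
force: [0.3, 0.2, -4.9]
width: 0.173
gripper_force: 44.9
```

jog_arm(plan=[{"offset": [0.032, 0.168, 0], "twist": [0, 0, 0], "fingers": -1}, {"offset": [0.064, 0.336, 0], "twist": [0, 0, 0], "fingers": -1}, {"offset": [0.096, 0.504, 0], "twist": [0, 0, 0], "fingers": -1}, {"offset": [0.128, 0.672, 0], "twist": [0, 0, 0], "fingers": -1}, {"offset": [0.16, 0.84, 0], "twist": [0, 0, 0], "fingers": -1}])

```text
clock: 12.1
position: [0.4673, -0.048, 0.1819]
ee_rot: [0.135, 3.139, 0.001]
force: [0.7, 0.0, -5.1]
width: 0.167
gripper_force: 44.9
```

jog_arm(plan=[{"offset": [0.032, 0.168, 0], "twist": [0, 0, 0], "fingers": -1}, {"offset": [0.064, 0.336, 0], "twist": [0, 0, 0], "fingers": -1}, {"offset": [0.096, 0.504, 0], "twist": [0, 0, 0], "fingers": -1}, {"offset": [0.128, 0.672, 0], "twist": [0, 0, 0], "fingers": -1}, {"offset": [0.16, 0.84, 0], "twist": [0, 0, 0], "fingers": -1}])

```text
clock: 12.72
position: [0.4541, 0.0794, 0.182]
ee_rot: [0.135, 3.139, 0.001]
force: [-0.4, 0.5, -5.6]
width: 0.17
gripper_force: 44.9
```

jog_arm(plan=[{"offset": [0.032, 0.168, 0], "twist": [0, 0, 0], "fingers": -1}, {"offset": [0.064, 0.33, 0], "twist": [0, 0, 0], "fingers": -1}, {"offset": [0.094, 0.48, 0], "twist": [0, 0, 0], "fingers": -1}, {"offset": [0.118, 0.61, 0], "twist": [0, 0, 0], "fingers": -1}, {"offset": [0.136, 0.71, 0], "twist": [0, 0, 0], "fingers": -1}, {"offset": [0.15, 0.78, 0], "twist": [0, 0, 0], "fingers": -1}, {"offset": [0.157, 0.82, 0], "twist": [0, 0, 0], "fingers": -1}, {"offset": [0.16, 0.84, 0], "twist": [0, 0, 0], "fingers": -1}, {"offset": [0.16, 0.84, 0], "twist": [0, 0, 0], "fingers": -1}])

```text
clock: 13.85
position: [0.4421, 0.205, 0.1819]
ee_rot: [0.137, 3.139, -0.0]
force: [-0.1, -0.7, -5.3]
width: 0.175
gripper_force: 44.9
```

Run:
```python
from h import *
s=observe();M=rot(s['ee_rot']);print(s['clock'],s['position'],s['joints'].round(2),s['force'].round(1));print(M.round(3))
for n in ("scene","wrist"):
    get_image(n)
    for t in ("nut_1","flange"): print(n,t,[(round(r['conf'],2),round(r['at'][1]*560),round(r['at'][0]*420)) for r in landmark_of(t,n)[:4]])
    c=calibration(n);g=s['position']-M@[0,0,.033];print('grip px',proj(c,g))
```

```text
13.85 [0.44211238 0.20499824 0.1819035 ] [-0.84  0.23  0.36  1.95 -0.1   0.97  1.05] [-0.1 -0.7 -5.3]
[[-0.996  0.087 -0.   ]
 [ 0.087  0.996 -0.   ]
 [-0.    -0.    -1.   ]]
scene nut_1 [(0.53, 215, 122), (0.36, 200, 122)]
scene flange [(0.77, 210, 130), (0.6, 401, 289), (0.58, 277, 333)]
grip px [202.38193348  88.65313411]
wrist nut_1 [(0.93, 254, 194), (0.53, 265, 253)]
wrist flange [(0.93, 202, 225)]
grip px [282.05667987 276.27069266]
```

Tilt the slotted end down by 32°, compensating for the offset between TCP and grip, and hold.

jog_arm(plan=[{"offset": [0, -0.014, 0], "twist": [0.011, 0, 0], "fingers": -1}, {"offset": [0, -0.028, 0], "twist": [0.022, 0, 0], "fingers": -1}, {"offset": [0, -0.042, 0], "twist": [0.033, 0, 0], "fingers": -1}, {"offset": [0, -0.056, 0], "twist": [0.044, 0, 0], "fingers": -1}, {"offset": [0, -0.07, 0], "twist": [0.055, 0, 0], "fingers": -1}, {"offset": [0, -0.084, 0], "twist": [0.066, 0, 0], "fingers": -1}, {"offset": [0, -0.098, 0], "twist": [0.077, 0, 0], "fingers": -1}, {"offset": [0, -0.11, 0], "twist": [0.088, 0, 0], "fingers": -1}, {"offset": [0, -0.11, 0], "twist": [0.088, 0, 0], "fingers": -1}, {"offset": [0, -0.11, 0], "twist": [0.088, 0, 0], "fingers": -1}, {"offset": [0, -0.11, 0], "twist": [0.088, 0, 0], "fingers": -1}, {"offset": [0, -0.11, 0], "twist": [0.088, 0, 0], "fingers": -1}, {"offset": [0, -0.11, 0], "twist": [0.088, 0, 0], "fingers": -1}, {"offset": [0, -0.11, 0], "twist": [0.088, 0, 0], "fingers": -1}, {"offset": [0, -0.11, 0], "twist": [0.088, 0, 0], "fingers": -1}, {"offset": [0, -0.11, 0], "twist": [0.088, 0, 0], "fingers": -1}, {"offset": [0, -0.11, 0], "twist": [0.088, 0, 0], "fingers": -1}, {"offset": [0, -0.11, 0], "twist": [0.088, 0, 0], "fingers": -1}])

```text
clock: 16.4
position: [0.4406, 0.1889, 0.1819]
ee_rot: [-0.131, -2.997, 0.85]
force: [0.5, -0.5, -3.7]
width: 0.175
gripper_force: 44.9
```

Run:
```python
from h import *
s=observe();M=rot(s['ee_rot']);print(s['clock'],s['position'],s['joints'].round(2),s['force'].round(1));print(M.round(3))
o=[]
for n in ("scene","wrist"):
    im=get_image(n)[:,:,::-1]
    for t in ("nut_1","flange"): print(n,t,[(round(r['conf'],2),round(r['at'][1]*560),round(r['at'][0]*420)) for r in landmark_of(t,n)[:4]])
    o.append(cv2.resize(im if n=="wrist" else im[50:260,110:390],(400,300),interpolation=2))
cv2.imwrite('pics/c6.png',np.hstack(o))
```

```text
16.4 [0.4406048  0.18887581 0.1819299 ] [-1.08  0.5   0.41  1.75  0.2   1.33  0.72] [ 0.5 -0.5 -3.7]
[[-0.996  0.074 -0.046]
 [ 0.087  0.848 -0.523]
 [-0.    -0.525 -0.851]]
scene nut_1 [(0.49, 214, 161)]
scene flange [(0.75, 280, 331), (0.63, 398, 286), (0.51, 201, 124)]
wrist nut_1 [(0.47, 386, 183)]
wrist flange [(0.88, 96, 146), (0.78, 366, 225), (0.54, 121, 262)]
```

View pics/c6.png

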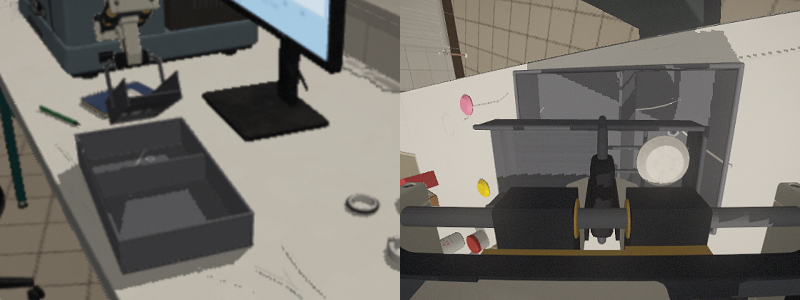

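The scene crop shows something bright in the narrow compartment at about (150,158), where the detector reports a nut. The flange is against the slotted end, wrist (366,225). I'll count the nuts numerically.

Run:
```python
from h import *
c=calibration("scene");old=cv2.imread('pics/scene0.png').astype(int)
yv=np.array([.087,.996]);xv=np.array([.996,-.087]);T=np.array([.4328,.1031])
for n in ("scene","wrist","top"):
    c=calibration(n);im=get_image(n)[:,:,::-1].astype(int)
    for r in regions_of("nut_1",n)[:5]:
        v,u=np.nonzero(r['region']);P=onz(c,u.mean(),v.mean(),.009)[:2]-T
        print(n,round(r['conf'],2),u.size,u.mean().round(1),v.mean().round(1),'tray xy',(P@xv).round(3),(P@yv).round(3),'col',im[v,u].mean(0).round())
    if n=="scene":
        d=np.abs(cv2.GaussianBlur((im-old).astype(np.float32),(3,3),0)).sum(2)
        q=np.array([proj(c,[*(T+a*xv+b*yv),.004]) for a,b in((-.09,.045),(.09,.045),(.09,.165),(-.09,.165))])
        m=np.zeros(d.shape,np.uint8);cv2.fillPoly(m,[q.astype(np.int32)],1)
        k,l,st,ce=cv2.connectedComponentsWithStats(((d>45)&(m>0)).astype(np.uint8))
        for i in range(1,k):
            if st[i,4]>5: P=onz(c,*ce[i],.009)[:2]-T;print('diff',ce[i].round(1),st[i,4],(P@xv).round(3),(P@yv).round(3),(im-old)[l==i].mean(0).round())
```

```text
diff [214.1 160.2] 12 0.023 0.13 [22. 22. 23.]
diff [175.6 174.2] 80 -0.084 0.095 [-26. -26. -26.]
wrist 0.49 117 381.8 186.9 tray xy -0.01 0.099 col [137. 137. 141.]
wrist 0.29 21842 250.5 215.9 tray xy 0.049 -0.071 col [77. 76. 77.]
```

jog_arm(plan=[{"offset": [0, 0.01, 0], "twist": [-0.008, 0, 0], "fingers": -1}, {"offset": [0, 0.02, 0], "twist": [-0.017, 0, 0], "fingers": -1}, {"offset": [0, 0.01, 0], "twist": [-0.008, 0, 0], "fingers": -1}, {"offset": [0, 0, 0], "twist": [0, 0, 0], "fingers": -1}, {"offset": [0, -0.01, 0], "twist": [0.008, 0, 0], "fingers": -1}, {"offset": [0, -0.01, 0], "twist": [0.008, 0, 0], "fingers": -1}, {"offset": [0, -0.01, 0], "twist": [0.008, 0, 0], "fingers": -1}, {"offset": [0, -0.01, 0], "twist": [0.008, 0, 0], "fingers": -1}])

```text
clock: 18.0
position: [0.4406, 0.1873, 0.1829]
ee_rot: [-0.131, -2.973, 0.924]
force: [0.0, 0.4, -4.9]
width: 0.171
gripper_force: 44.9
```

```bash
cat > chk.py <<'E'
from h import *
T=np.array([.4328,.1031]);yv=np.array([.087,.996]);xv=np.array([.996,-.087])
def chk():
    s=observe();M=rot(s['ee_rot']);g=s['position']-M@[0,0,.033]
    print(s['clock'],s['position'].round(4),s['force'].round(1))
    for n in ("wrist","scene"):
        c=calibration(n);im=get_image(n);Cp=np.array(c['position'])
        for t in ("nut_1","flange"):
            for r in regions_of(t,n)[:4]:
                v,u=np.nonzero(r['region']);uv=(u.mean(),v.mean());P=onz(c,*uv,.009)[:2]-T
                # on basket floor plane: tool-frame z = +.047 from TCP
                d=M.T@ray(c,*uv);o=M.T@(Cp-g);B=o+d*(.075-o[2])/d[2]
                print(n,t,round(r['conf'],2),'px',u.size,np.round(uv),'tray',(P@xv).round(3),(P@yv).round(3),'basket x,y',B[1].round(3),B[0].round(3))
E
python3 -c "from chk import *;chk()"
```

```text
18.0 [0.4406 0.1873 0.1829] [ 0.   0.4 -4.9]
wrist flange 0.87 px 375 [109. 146.] tray -0.028 -0.441 basket x,y -0.12 0.06
wrist flange 0.69 px 276 [130. 259.] tray 0.207 -0.426 basket x,y -0.117 -0.026
wrist flange 0.59 px 4075 [367. 223.] tray 0.031 0.076 basket x,y 0.062 0.004
scene flange 0.94 px 752 [281. 331.] tray -0.029 -0.458 basket x,y -1.721 0.412
scene flange 0.55 px 523 [400. 285.] tray 0.208 -0.439 basket x,y -1.77 0.647
```

jog_arm(plan=[{"offset": [0, 0.02, -0.01], "twist": [-0.016, 0, 0], "fingers": -1}, {"offset": [0, 0.04, -0.025], "twist": [-0.032, 0, 0], "fingers": -1}, {"offset": [0, 0.06, -0.04], "twist": [-0.048, 0, 0], "fingers": -1}, {"offset": [0, 0.08, -0.05], "twist": [-0.064, 0, 0], "fingers": -1}, {"offset": [0, 0.09, -0.06], "twist": [-0.08, 0, 0], "fingers": -1}, {"offset": [0, 0.1, -0.07], "twist": [-0.096, 0, 0], "fingers": -1}, {"offset": [0, 0.1, -0.07], "twist": [-0.096, 0, 0], "fingers": -1}])

```text
clock: 19.18
position: [0.442, 0.2032, 0.1833]
ee_rot: [-0.143, -3.138, 0.001]
force: [-0.2, 0.4, -4.7]
width: 0.176
gripper_force: 44.9
```

```bash
python3 -c "
from chk import *;chk();print(rot(observe()['ee_rot']).round(3))"
```

```text
19.175 [0.442  0.2032 0.1833] [-0.2  0.4 -4.7]
wrist nut_1 0.53 px 42 [299. 211.] tray 0.026 0.12 basket x,y 0.013 0.013
wrist flange 0.73 px 4135 [367. 222.] tray 0.039 0.199 basket x,y 0.062 0.005
scene flange 0.95 px 531 [400. 285.] tray 0.208 -0.439 basket x,y -0.65 -0.111
scene flange 0.89 px 800 [281. 331.] tray -0.03 -0.458 basket x,y -0.666 0.073
scene flange 0.69 px 174 [198. 110.] tray 0.064 0.48 basket x,y 0.061 0.003
[[-0.996  0.085 -0.001]
 [ 0.085  0.996 -0.001]
 [ 0.001 -0.001 -1.   ]]
```

jog_arm(plan=[{"offset": [0, -0.03, 0], "twist": [0, 0, 0], "fingers": -1}, {"offset": [0, -0.09, 0], "twist": [0, 0, 0], "fingers": -1}, {"offset": [0, -0.18, 0], "twist": [0, 0, 0], "fingers": -1}, {"offset": [0, -0.29, 0], "twist": [0, 0, 0], "fingers": -1}, {"offset": [0, -0.41, 0], "twist": [0, 0, 0], "fingers": -1}, {"offset": [0, -0.53, 0], "twist": [0, 0, 0], "fingers": -1}, {"offset": [0, -0.64, 0], "twist": [0, 0, 0], "fingers": -1}, {"offset": [0, -0.73, 0], "twist": [0, 0, 0], "fingers": -1}, {"offset": [0, -0.78, 0], "twist": [0, 0, 0], "fingers": -1}, {"offset": [0, -0.8, 0], "twist": [0, 0, 0], "fingers": -1}, {"offset": [0, -0.8, 0], "twist": [0, 0, 0], "fingers": -1}])

```text
clock: 20.85
position: [0.4317, 0.0865, 0.1828]
ee_rot: [0.136, 3.139, 0.0]
force: [-0.1, 0.8, -4.9]
width: 0.174
gripper_force: 44.9
```

Run:
```python
from chk import *
chk();chk()
c=calibration("wrist")
q=np.array([proj(c,[*(T+a*xv+b*yv),.01]) for a,b in((-.096,.037),(.096,.037),(.096,.171),(-.096,.171))]);print(q.round())
w=get_image("wrist")[:,:,::-1];s=get_image("scene")[:,:,::-1]
g=lambda im:(255*(im/255.)**.6).astype(np.uint8)
cv2.imwrite('pics/c7.png',np.hstack([g(cv2.resize(w,(448,336))),g(cv2.resize(s[125:235,155:270],(352,336),interpolation=2))]))
```

```text
20.85 [0.4317 0.0865 0.1828] [-0.1  0.8 -4.9]
wrist flange 0.8 px 4139 [367. 222.] tray 0.039 0.082 basket x,y 0.062 0.005
scene flange 0.85 px 471 [400. 285.] tray 0.208 -0.44 basket x,y -0.534 -0.109
scene flange 0.73 px 726 [281. 331.] tray -0.03 -0.458 basket x,y -0.548 0.075
scene flange 0.51 px 193 [210. 128.] tray 0.063 0.325 basket x,y 0.058 0.003
scene flange 0.28 px 8048 [222. 192.] tray 0.0 -0.026 basket x,y -0.213 0.052
21.15 [0.4317 0.0866 0.1828] [ 1.  -0.4 -5.1]
wrist nut_1 0.37 px 22421 [251. 216.] tray 0.032 -0.053 basket x,y -0.023 0.009
scene flange 0.92 px 558 [399. 285.] tray 0.207 -0.439 basket x,y -0.533 -0.108
scene flange 0.75 px 201 [210. 129.] tray 0.062 0.323 basket x,y 0.057 0.004
scene flange 0.6 px 735 [282. 331.] tray -0.029 -0.459 basket x,y -0.548 0.075
[[334. 100.]
 [327. 267.]
 [436. 266.]
 [460. 101.]]
```

View pics/c7.png

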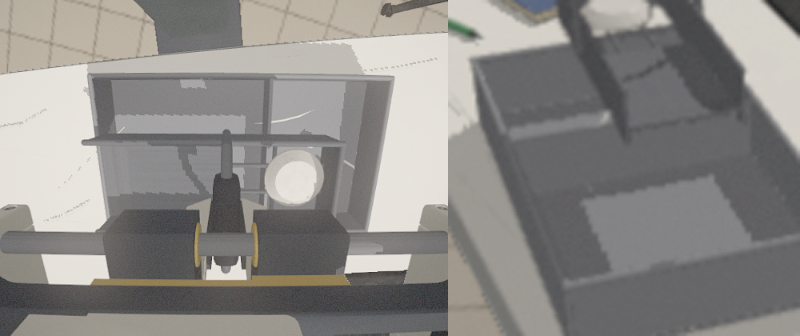

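The last picture shows only the flange in the basket, wrist crop (295,177). The basket still hides most of the narrow compartment, so I'll shift aside briefly to count the nuts there.

jog_arm(plan=[{"offset": [0, -0.04, 0], "twist": [0, 0, 0], "fingers": -1}, {"offset": [0, -0.12, 0], "twist": [0, 0, 0], "fingers": -1}, {"offset": [0, -0.23, 0], "twist": [0, 0, 0], "fingers": -1}, {"offset": [0, -0.36, 0], "twist": [0, 0, 0], "fingers": -1}, {"offset": [0, -0.47, 0], "twist": [0, 0, 0], "fingers": -1}, {"offset": [0, -0.55, 0], "twist": [0, 0, 0], "fingers": -1}, {"offset": [0, -0.59, 0], "twist": [0, 0, 0], "fingers": -1}, {"offset": [0, -0.6, 0], "twist": [0, 0, 0], "fingers": -1}])

```text
clock: 22.55
position: [0.4238, -0.0036, 0.1829]
ee_rot: [0.137, 3.138, 0.0]
force: [0.4, 0.5, -4.1]
width: 0.17
gripper_force: 44.9
```

Run:
```python
from chk import *
chk()
c=calibration("wrist");im=get_image("wrist");cv2.imwrite('pics/w8.png',im[:,:,::-1])
for r in landmark_of("nut_1","wrist")[:4]:
    u,v=r['at'][1]*560,r['at'][0]*420;P=onz(c,u,v,.004)[:2]-T;print('lm',round(r['conf'],2),u,v,(P@xv).round(3),(P@yv).round(3))
```

```text
22.55 [ 0.4238 -0.0036  0.1829] [ 0.4  0.5 -4.1]
wrist nut_1 0.61 px 233 [466. 177.] tray -0.014 0.1 basket x,y 0.13 0.038
wrist nut_1 0.51 px 226 [477. 208.] tray 0.022 0.119 basket x,y 0.142 0.015
wrist flange 0.93 px 4074 [367. 222.] tray 0.039 -0.008 basket x,y 0.062 0.005
wrist flange 0.86 px 314 [  4. 170.] tray -0.023 -0.426 basket x,y -0.2 0.044
wrist flange 0.73 px 178 [ 61. 340.] tray 0.206 -0.406 basket x,y -0.187 -0.101
wrist flange 0.68 px 22497 [251. 216.] tray 0.032 -0.143 basket x,y -0.023 0.009
scene nut_1 0.4 px 2835 [233. 157.] tray 0.075 0.131 basket x,y -0.001 -0.006
scene flange 0.92 px 541 [399. 285.] tray 0.207 -0.439 basket x,y -0.443 -0.108
scene flange 0.72 px 269 [220. 145.] tray 0.062 0.206 basket x,y 0.057 0.004
scene flange 0.68 px 824 [281. 330.] tray -0.029 -0.458 basket x,y -0.457 0.074
lm 0.59 466.872 177.91199999999998 -0.013 0.105
lm 0.51 478.52000000000004 208.78199999999998 0.024 0.126
```

Both nuts lie in the narrow compartment at tray (-14,100) and (22,119) mm. Move back over the wide compartment, then slowly tilt the mouth down.

jog_arm(plan=[{"offset": [0, 0.04, -0.02], "twist": [0, 0, 0], "fingers": -1}, {"offset": [0, 0.12, -0.04], "twist": [0, 0, 0], "fingers": -1}, {"offset": [0, 0.23, -0.06], "twist": [0, 0, 0], "fingers": -1}, {"offset": [0, 0.35, -0.08], "twist": [0, 0, 0], "fingers": -1}, {"offset": [0, 0.45, -0.1], "twist": [0, 0, 0], "fingers": -1}, {"offset": [0, 0.53, -0.1], "twist": [0, 0, 0], "fingers": -1}, {"offset": [0, 0.57, -0.1], "twist": [0, 0, 0], "fingers": -1}, {"offset": [0, 0.58, -0.1], "twist": [0, 0, 0], "fingers": -1}, {"offset": [0, 0.58, -0.1], "twist": [0, 0, 0], "fingers": -1}])

```text
clock: 24.08
position: [0.4313, 0.0829, 0.1978]
ee_rot: [-0.137, -3.138, 0.0]
force: [-0.4, -1.0, -4.5]
width: 0.171
gripper_force: 44.9
```

jog_arm(plan=[{"offset": [0, 0.008, 0], "twist": [-0.006, 0, 0], "fingers": -1}, {"offset": [0, 0.016, 0], "twist": [-0.012, 0, 0], "fingers": -1}, {"offset": [0, 0.024, 0], "twist": [-0.018, 0, 0], "fingers": -1}, {"offset": [0, 0.032, 0], "twist": [-0.024, 0, 0], "fingers": -1}, {"offset": [0, 0.04, 0], "twist": [-0.03, 0, 0], "fingers": -1}, {"offset": [0, 0.048, 0], "twist": [-0.036, 0, 0], "fingers": -1}, {"offset": [0, 0.054, 0], "twist": [-0.04, 0, 0], "fingers": -1}, {"offset": [0, 0.058, 0], "twist": [-0.044, 0, 0], "fingers": -1}, {"offset": [0, 0.062, 0], "twist": [-0.048, 0, 0], "fingers": -1}, {"offset": [0, 0.066, 0], "twist": [-0.051, 0, 0], "fingers": -1}, {"offset": [0, 0.07, 0], "twist": [-0.054, 0, 0], "fingers": -1}, {"offset": [0, 0.074, 0], "twist": [-0.057, 0, 0], "fingers": -1}, {"offset": [0, 0.078, 0], "twist": [-0.06, 0, 0], "fingers": -1}, {"offset": [0, 0.082, 0], "twist": [-0.063, 0, 0], "fingers": -1}, {"offset": [0, 0.086, 0], "twist": [-0.066, 0, 0], "fingers": -1}, {"offset": [0, 0.09, 0], "twist": [-0.069, 0, 0], "fingers": -1}])

```text
clock: 26.08
position: [0.4326, 0.0968, 0.1979]
ee_rot: [0.133, 3.046, 0.673]
force: [0.1, 0.5, -4.8]
width: 0.172
gripper_force: 44.9
```

```bash
python3 -c "
from chk import *;chk();print(observe()['joints'].round(2))"
```

```text
26.075 [0.4326 0.0968 0.1979] [ 0.1  0.5 -4.8]
wrist flange 0.83 px 4218 [343. 222.] tray 0.063 0.175 basket x,y 0.044 0.005
scene flange 0.96 px 531 [400. 285.] tray 0.208 -0.44 basket x,y -0.458 -0.239
scene flange 0.81 px 358 [211. 122.] tray 0.079 0.37 basket x,y 0.013 0.004
scene flange 0.57 px 753 [281. 331.] tray -0.029 -0.458 basket x,y -0.474 0.013
[-0.38  0.15  0.47  2.12 -0.62  0.98  1.95]
```

jog_arm(plan=[{"offset": [0, 0, 0], "twist": [0, 0, 0], "fingers": -1}, {"offset": [0, 0, 0], "twist": [0, 0, 0], "fingers": -1}, {"offset": [0, 0, 0], "twist": [0, 0, 0], "fingers": -1}, {"offset": [0, 0, 0], "twist": [0, 0, 0], "fingers": -1}, {"offset": [0, 0, 0], "twist": [0, 0, 0], "fingers": -1}])

```text
clock: 27.0
position: [0.4326, 0.0967, 0.1979]
ee_rot: [0.133, 3.047, 0.671]
force: [0.5, 0.4, -4.3]
width: 0.173
gripper_force: 44.9
```

```bash
python3 -c "
from chk import *;chk()"
```

```text
27.0 [0.4326 0.0967 0.1979] [ 0.5  0.4 -4.3]
wrist nut_1 0.45 px 177 [309. 197.] tray 0.021 0.119 basket x,y 0.019 0.024
wrist flange 0.84 px 4240 [167. 222.] tray 0.031 -0.058 basket x,y -0.085 0.004
scene flange 0.91 px 423 [224. 156.] tray 0.053 0.142 basket x,y -0.087 0.003
scene flange 0.87 px 510 [399. 285.] tray 0.208 -0.439 basket x,y -0.457 -0.238
scene flange 0.74 px 766 [281. 331.] tray -0.029 -0.459 basket x,y -0.475 0.013
```

jog_arm(plan=[{"offset": [0, 0.003, 0], "twist": [-0.003, 0, 0], "fingers": -1}, {"offset": [0, 0.006, 0], "twist": [-0.006, 0, 0], "fingers": -1}, {"offset": [0, 0.01, 0], "twist": [-0.009, 0, 0], "fingers": -1}, {"offset": [0, 0.013, 0], "twist": [-0.012, 0, 0], "fingers": -1}, {"offset": [0, 0.016, 0], "twist": [-0.015, 0, 0], "fingers": -1}, {"offset": [0, 0.02, 0], "twist": [-0.018, 0, 0], "fingers": -1}, {"offset": [0, 0.023, 0], "twist": [-0.021, 0, 0], "fingers": -1}, {"offset": [0, 0.026, 0], "twist": [-0.024, 0, 0], "fingers": -1}, {"offset": [0, 0.03, 0], "twist": [-0.027, 0, 0], "fingers": -1}, {"offset": [0, 0.033, 0], "twist": [-0.03, 0, 0], "fingers": -1}, {"offset": [0, 0.036, 0], "twist": [-0.033, 0, 0], "fingers": -1}, {"offset": [0, 0.04, 0], "twist": [-0.036, 0, 0], "fingers": -1}, {"offset": [0, 0.043, 0], "twist": [-0.039, 0, 0], "fingers": -1}, {"offset": [0, 0.046, 0], "twist": [-0.042, 0, 0], "fingers": -1}, {"offset": [0, 0.046, 0], "twist": [-0.042, 0, 0], "fingers": -1}, {"offset": [0, 0.046, 0], "twist": [-0.042, 0, 0], "fingers": -1}, {"offset": [0, 0.046, 0], "twist": [-0.042, 0, 0], "fingers": -1}, {"offset": [0, 0.046, 0], "twist": [-0.042, 0, 0], "fingers": -1}])

```text
clock: 29.55
position: [0.4331, 0.1031, 0.2009]
ee_rot: [0.127, 2.922, 1.062]
force: [-0.1, 0.1, -3.5]
width: 0.171
gripper_force: 44.9
```

```bash
python3 -c "
from chk import *;chk();print(rot(observe()['ee_rot']).round(3))"
```

```text
29.55 [0.4331 0.1031 0.2009] [-0.1  0.1 -3.5]
wrist flange 0.87 px 1659 [ 14. 224.] tray 0.005 -0.13 basket x,y -0.203 0.003
scene flange 0.94 px 550 [400. 285.] tray 0.208 -0.44 basket x,y -0.461 -0.309
[[-0.996  0.067  0.056]
 [ 0.087  0.764  0.64 ]
 [-0.     0.642 -0.766]]
```

The flange has landed in the wide compartment, at about tray y -130 mm. Level the basket, then carry it back to its old bare spot.

jog_arm(plan=[{"offset": [0, -0.02, -0.02], "twist": [0.02, 0, 0], "fingers": -1}, {"offset": [0, -0.04, -0.04], "twist": [0.04, 0, 0], "fingers": -1}, {"offset": [0, -0.06, -0.055], "twist": [0.06, 0, 0], "fingers": -1}, {"offset": [0, -0.08, -0.07], "twist": [0.08, 0, 0], "fingers": -1}, {"offset": [0, -0.1, -0.085], "twist": [0.1, 0, 0], "fingers": -1}, {"offset": [0, -0.1, -0.085], "twist": [0.111, 0, 0], "fingers": -1}, {"offset": [0, -0.1, -0.085], "twist": [0.111, 0, 0], "fingers": -1}, {"offset": [0, -0.1, -0.085], "twist": [0.111, 0, 0], "fingers": -1}])

```text
clock: 30.85
position: [0.431, 0.0829, 0.2007]
ee_rot: [-0.138, -3.138, -0.002]
force: [-0.6, -0.1, -3.0]
width: 0.167
gripper_force: 44.9
```

jog_arm(plan=[{"offset": [-0.015, -0.06, 0], "twist": [0, 0, 0], "fingers": -1}, {"offset": [-0.05, -0.2, 0], "twist": [0, 0, 0], "fingers": -1}, {"offset": [-0.1, -0.4, 0], "twist": [0, 0, 0], "fingers": -1}, {"offset": [-0.157, -0.62, 0], "twist": [0, 0, 0], "fingers": -1}, {"offset": [-0.213, -0.847, 0], "twist": [0, 0, 0], "fingers": -1}])

```text
clock: 31.48
position: [0.4519, -0.0484, 0.201]
ee_rot: [0.14, 3.138, 0.001]
force: [0.5, 0.3, -3.6]
width: 0.176
gripper_force: 44.9
```

jog_arm(plan=[{"offset": [-0.053, -0.21, 0], "twist": [0, 0, 0], "fingers": -1}, {"offset": [-0.106, -0.42, 0], "twist": [0, 0, 0], "fingers": -1}, {"offset": [-0.16, -0.63, 0], "twist": [0, 0, 0], "fingers": -1}, {"offset": [-0.213, -0.847, 0], "twist": [0, 0, 0], "fingers": -1}])

```text
clock: 31.98
position: [0.4723, -0.1777, 0.2009]
ee_rot: [0.14, 3.138, 0.001]
force: [0.0, 0.4, -4.5]
width: 0.17
gripper_force: 44.9
```

jog_arm(plan=[{"offset": [-0.053, -0.21, 0], "twist": [0, 0, 0], "fingers": -1}, {"offset": [-0.103, -0.41, 0], "twist": [0, 0, 0], "fingers": -1}, {"offset": [-0.15, -0.59, 0], "twist": [0, 0, 0], "fingers": -1}, {"offset": [-0.185, -0.73, 0], "twist": [0, 0, 0], "fingers": -1}, {"offset": [-0.205, -0.81, 0], "twist": [0, 0, 0], "fingers": -1}, {"offset": [-0.213, -0.847, 0], "twist": [0, 0, 0], "fingers": -1}, {"offset": [-0.213, -0.847, 0], "twist": [0, 0, 0], "fingers": -1}])

```text
clock: 32.85
position: [0.4935, -0.3046, 0.2008]
ee_rot: [-0.137, -3.138, -0.001]
force: [0.7, -0.1, -3.8]
width: 0.169
gripper_force: 44.9
```

```bash
python3 -c "
from chk import *;chk();M=rot(observe()['ee_rot']);print(M.round(3),M.T@(np.array([.494,-.305,.0575])-observe()['position'])/.15)"
```

```text
32.85 [ 0.4935 -0.3046  0.2008] [ 0.7 -0.1 -3.8]
wrist flange 0.74 px 2003 [236.  75.] tray -0.026 -0.451 basket x,y -0.03 0.104
wrist flange 0.6 px 715 [526. 104.] tray 0.001 -0.125 basket x,y 0.165 0.088
scene flange 0.93 px 736 [281. 331.] tray -0.029 -0.459 basket x,y -0.179 0.176
scene flange 0.84 px 525 [399. 285.] tray 0.208 -0.439 basket x,y -0.164 0.0
[[-0.996  0.086  0.   ]
 [ 0.086  0.996  0.   ]
 [-0.     0.    -1.   ]] [-0.00104302 -0.00663464  0.95613847]
```

The flange lies flat in the wide compartment at tray (1,-125) mm. Lower the basket.

jog_arm(plan=[{"offset": [0, -0.005, 0.08], "twist": [0, 0, 0], "fingers": -1}, {"offset": [0, -0.005, 0.24], "twist": [0, 0, 0], "fingers": -1}, {"offset": [0, -0.005, 0.42], "twist": [0, 0, 0], "fingers": -1}, {"offset": [0, -0.005, 0.6], "twist": [0, 0, 0], "fingers": -1}, {"offset": [0, -0.005, 0.74], "twist": [0, 0, 0], "fingers": -1}, {"offset": [0, -0.005, 0.84], "twist": [0, 0, 0], "fingers": -1}, {"offset": [0, -0.005, 0.9], "twist": [0, 0, 0], "fingers": -1}, {"offset": [0, -0.005, 0.93], "twist": [0, 0, 0], "fingers": -1}, {"offset": [0, -0.005, 0.945], "twist": [0, 0, 0], "fingers": -1}, {"offset": [0, -0.005, 0.95], "twist": [0, 0, 0], "fingers": -1}, {"offset": [0, -0.005, 0.955], "twist": [0, 0, 0], "fingers": -1}, {"offset": [0, -0.005, 0.957], "twist": [0, 0, 0], "fingers": -1}, {"offset": [0, -0.005, 0.957], "twist": [0, 0, 0], "fingers": -1}])

```text
clock: 34.78
position: [0.4937, -0.3054, 0.0574]
ee_rot: [0.137, 3.138, -0.0]
force: [-0.5, -0.5, -3.7]
width: 0.171
gripper_force: 44.9
```

jog_arm(plan=[{"offset": [0, 0, 0.003], "twist": [0, 0, 0], "fingers": -1}, {"offset": [0, 0, 0.006], "twist": [0, 0, 0], "fingers": -1}, {"offset": [0, 0, 0.008], "twist": [0, 0, 0], "fingers": -1}, {"offset": [0, 0, 0.008], "twist": [0, 0, 0], "fingers": -1}])

```text
clock: 35.28
position: [0.4938, -0.3054, 0.0573]
ee_rot: [0.137, 3.138, 0.001]
force: [-4.3, 4.1, 12.8]
width: 0.17
gripper_force: 44.9
```

In contact. Ease off and release.

jog_arm(plan=[{"offset": [0, 0, -0.003], "twist": [0, 0, 0], "fingers": -1}, {"offset": [0, 0, -0.003], "twist": [0, 0, 0], "fingers": 1}, {"offset": [0, 0, -0.003], "twist": [0, 0, 0], "fingers": 1}, {"offset": [0, 0, -0.003], "twist": [0, 0, 0], "fingers": 1}, {"offset": [0, 0, -0.003], "twist": [0, 0, 0], "fingers": 1}, {"offset": [0, 0, -0.003], "twist": [0, 0, 0], "fingers": 1}, {"offset": [0, 0, -0.003], "twist": [0, 0, 0], "fingers": 1}, {"offset": [0, 0, -0.003], "twist": [0, 0, 0], "fingers": 1}, {"offset": [0, 0, -0.003], "twist": [0, 0, 0], "fingers": 1}, {"offset": [0, 0, -0.1], "twist": [0, 0, 0], "fingers": 1}, {"offset": [0, 0, -0.3], "twist": [0, 0, 0], "fingers": 1}, {"offset": [0, 0, -0.6], "twist": [0, 0, 0], "fingers": 1}, {"offset": [0, 0, -0.9], "twist": [0, 0, 0], "fingers": 1}, {"offset": [0, 0, -0.95], "twist": [0, 0, 0], "fingers": 1}, {"offset": [0, 0, -0.95], "twist": [0, 0, 0], "fingers": 1}])

```text
clock: 37.15
position: [0.4939, -0.3055, 0.1994]
ee_rot: [0.137, 3.137, -0.0]
force: [0.4, 0.4, -1.3]
width: 1.0
gripper_force: 0.0
```

Run:
```python
from chk import *
chk()
for n in ("top","scene","wrist"):
    c=calibration(n);get_image(n)
    for t,z in (("basket_grip",.09),("flange",.009),("nut_1",.009)):
        for r in landmark_of(t,n)[:4]:
            w=onz(c,r['at'][1]*560,r['at'][0]*420,z);P=w[:2]-T;print(n,t,round(r['conf'],2),w.round(3),'tray',(P@xv).round(3),(P@yv).round(3))
```

```text
37.15 [ 0.4939 -0.3055  0.1994] [ 0.4  0.4 -1.3]
wrist flange 0.92 px 1256 [259. 272.] tray 0.208 -0.432 basket x,y -0.018 -0.036
wrist flange 0.87 px 2095 [237.  74.] tray -0.026 -0.451 basket x,y -0.029 0.105
wrist flange 0.62 px 696 [528. 103.] tray 0.0 -0.125 basket x,y 0.166 0.089
scene flange 0.93 px 519 [400. 285.] tray 0.208 -0.44 basket x,y -0.163 -0.0
scene flange 0.74 px 720 [281. 330.] tray -0.029 -0.458 basket x,y -0.176 0.176
top flange 0.86 [ 0.422 -0.048  0.009] tray 0.003 -0.151
top flange 0.56 [ 0.366 -0.348  0.009] tray -0.028 -0.455
top flange 0.44 [ 0.603 -0.351  0.009] tray 0.209 -0.437
top nut_1 0.57 [0.462 0.233 0.009] tray 0.018 0.132
top nut_1 0.46 [0.426 0.206 0.009] tray -0.016 0.102
scene basket_grip 0.65 [ 0.492 -0.311  0.09 ] tray 0.095 -0.408
scene flange 0.8 [ 0.362 -0.352  0.009] tray -0.031 -0.46
scene flange 0.62 [ 0.598 -0.357  0.009] tray 0.205 -0.444
scene nut_1 0.5 [0.467 0.225 0.009] tray 0.024 0.124
wrist basket_grip 0.88 [ 0.492 -0.306  0.09 ] tray 0.095 -0.402
wrist flange 0.97 [ 0.423 -0.035  0.009] tray 0.002 -0.139
wrist flange 0.59 [ 0.37  -0.343  0.009] tray -0.023 -0.45
wrist nut_1 0.65 [ 0.424 -0.036  0.009] tray 0.003 -0.139
```

The basket stands empty and released on its spot. Both nuts are in the narrow compartment, and the flange is at rest in the wide one: its position hasn't changed between t = 32.9 s and 37.2 s.

```bash
python3 -c "
from cell import *;print(sign_off())"
```

```text
the job is handed in; nothing more can be done
None
```

The job is handed in at about 37 s of the 67 s limit: both nuts dropped into the narrow compartment, then the flange was tipped into the wide one, and the empty basket is back on the worktop, released.

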